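# Shut and lock the instrument box hatch

## Robot

A 6-joint arm with a two-finger parallel gripper is mounted at the origin on a cart in front of the work surface, level with it; the furniture and walls round the work are solid. World frame = base frame: x ahead of the robot, y to its left, z up, the work surface at z = 0. Lengths are in m, angles in rad, forces in N, time in s.
With the tool pointing down it reaches from about 0.375 to 0.9 m from the base axis. Payload 3.1 kg.
Tool frame: the origin (TCP) lies on the centre line of the jaws, within the pads' length; the fingertips stand 19 mm ahead of it and the grasp point (between the pads) is the TCP; z points along the fingers, y is the direction in which the jaws open and shut (so a half turn about z gives the same grasp; the last joint's range is limited). The gripper opens to 85 mm and grips with 20 to 120 N. Pads are 22 mm wide; open, the fingers measure 114 mm over their backs; the gripper's body (76 mm by 85 mm) begins 54 mm behind the grasp point. The pads swing forward as they close: fully open they stand 13 mm farther back than shut.
Start: joints at [1.163, 0.527, 1.433, -0, 1.181, -0.178], TCP at [0.142, 0.609, 0.25] pointing down, gripper open.
Joint ranges: [-3.08, 3.08], [-0.75, 2.2], [0.22, 2.44], [-1.43, 4.57], [0, 2.65], [-2.85, 2.85]. Speed limits (rad/s): [2.79, 2.79, 3.14, 3.14, 3.14, 3.14].

## Interface

Orientations are given as a unit quaternion [x, y, z, w].
In Python, from station import manip, imaging, workorder gives the robot as it stands.
- The arm moves only by the shell command python3 -m creep 'ROWS' [FORCE]. ROWS is a JSON object of lists of equal length, an entry for each row: "claw": the finger opening in cm, from 0 to 8.54; "dp": the shift along the tool's x, y, z in cm, a list of three; "roll": the turn about the tool's z in rad. In form: {"claw": [claw, ...], "dp": [[dx, dy, dz], ...], "roll": [roll, ...]}. A call has 1 to 12 rows; each row is the pose to reach, as a shift and turn from the pose commanded when the call began, along the tool's axes at that moment; what a row does not reach only later rows make up. A row lasts 1/10 s, in which the tool goes at most 50 mm and 8.59 degrees, less where a joint would pass 70% of its speed; a pose out of reach is approached as far as the arm can. A call with a gripper value outside its range is refused whole. The fingers move at their own pace and stop on an object; FORCE is the grip in N (left out, the last holds). Time passes only in rows, so rows that repeat a pose let the fingers close. It gives the time, the measured TCP pose, the force and the opening at its end, in the units of the state.
- manip.sense(): the state, without advancing time (a new reading comes with each control period).
- imaging.snapshot(name): name is "side" or "top" or "wrist"; returns a dict with "image" (384x512x3 uint8, red, green, blue), "z_map" (384x512 float32, m along the optical axis (not along the pixel's ray), 0 where there is no reading), "vfov" (degrees; the focal length in pixels is half the picture's height over the tangent of half this angle, whatever the lens; pixels are square), "cx", "cy" (the principal point, pixels), "dist" ([k1, k2, p1, p2, k3] as OpenCV has them; the pictures are not rectified), "R" (3x3) and "t" (3): a world point X has camera coordinates R X + t. Camera axes: x right, y down, z forward; pixel columns grow to the right and rows downward; lengths in m; the calibration is good to about 2 mm. A picture is of the moment at which its call begins.
- workorder.sign_off(): hands the job in, once; it reports no verdict.
The state is a dict: "t": time; "q": joint angles; "qd": joint speeds; "tau": joint torques, N m; "tcp_pos": TCP position; "tool_rot": TCP orientation; "force": force on the tool from outside, world axes, zero at the start; "ft_torque": the same for the moment, N m; "finger_gap": opening from 0.0 (shut) to 1.0 (fully open).
Only numpy, scipy, OpenCV 4.12 (cv2) and the standard library are available. Lean on these libraries where they do the work, as an engineer would, in place of code of your own. Each camera call takes 0.05 s, during which the arm holds its last target.

## Task

Push the raised white hatch of the grey instrument box fully shut with the fingertips. Then set a fingertip in the slot of the round orange quarter-turn fastener on it and turn the fastener clockwise, seen from above, until it stops and the hatch is locked. Grasp and lift nothing, do not swing the hatch further open, and leave the things standing round the box where they are.

Things in the scene. Friction and masses are not known exactly. Their poses are not given: they have to be found in the camera images.
- box: Grey sheet-metal box, 180 mm deep (its x, away from the robot at yaw 0), 190 mm wide (its y), 65 mm high, standing on the bench; origin at the centre of its underside, z up. It cannot be pushed away. Its yaw is within 0.35 rad of 0. To the right of it (y below -0.1 m) a tall fixed measuring machine with a hand probe on a stand reaches over the bench: pass it high or close to the robot's base.
- hatch (a joint): Angle of the white hatch that is the box's whole top, in rad: 0 = shut flat on the box, grows as the free edge (on the robot's side) rises; starts between 0.3 and 0.65, stop at 1.2. A stiff hinge holds it wherever it is left; about 2 to 4 N down near the free edge pushes it shut, and it meets a hard stop at 0.
- hatch_hinge (a point): Middle of the hatch's hinge line, which runs along the box's y axis on the far top edge of the box (box frame 90, 0, 65 mm). Axes are the hatch's: x parallel to the box's x when shut, z out of its upper face. The hatch reaches 180 mm from here towards its own -x, is 188 mm wide and 5 mm thick (this point lies on its underside).
- hatch_corner (a point): Flat free spot on the upper face of the hatch near its left front corner (hatch frame -160, 73, 5 mm from hatch_hinge), 20 mm from the free edge and 23 mm clear of the fastener's collar: a good place to push. Moves with the hatch.
- cam (a joint): Angle of the fastener in rad: 0 = open, slot pointing from the free edge to the hinge (along the hatch's x); grows clockwise seen from above to a hard stop at 1.571 = locked, slot along the hatch's y. Starts at 0 to 0.25, stays where left; turning takes about 0.06 Nm (3 N at 20 mm from the axis). Its hidden cam arm passes under a keeper in the box only if the hatch is shut.
- slot (a point): Centre of the slot's floor, on the fastener's axis (hatch frame -122, 0, 7 mm from hatch_hinge); 72 mm above the bench when the hatch is shut. x points along the slot and turns with the fastener, z is the turning axis, out of the hatch. The slot crosses the whole disc: 32 mm wide, 83 mm long, 13 mm deep, with a red dot at its +x end. Anything in it that presses on its side walls turns the disc.
- bushing: Bystander: bronze bushing, 22 mm diameter, 21 mm high, standing on the bench in front of the box; origin at the centre of its underside.
- eraser: Bystander: white eraser, 17x42x12 mm, lying on the bench in front of the box; origin at the centre of its underside.
- stamp: Bystander: black hand stamp, 24 mm wide and 63 mm high, standing on the bench left of the box; origin at the centre of its underside.
- ring_gauge: Bystander: steel ring gauge, 58 mm diameter, 18 mm high, lying on the bench left of the box; origin at the centre of its underside.
- screwdriver: Bystander: yellow-handled screwdriver, 171 mm long, lying on the bench on the left.
- marker_black: Bystander: black marker, 136 mm long, lying on the bench on the left.
- collar_top (a point): Centre of the fastener's top, on its axis, 13 mm above slot; moves with the hatch but does not turn. The fastener is an orange disc, 83 mm diameter, inside a fixed dark collar (86 mm inside, 100 mm outside diameter) level with its top, 15 mm above the hatch's upper face; 85 mm above the bench when shut. On the hatch beside the collar, a red dot marks open, a green dot locked.

How it is judged:
On the way, in this order (a step that is already met when the one before it is completed fails the run):
1. the hatch is pushed fully shut while the fastener is still open (value of joint hatch below 0.03 rad and value of joint cam below 0.7 rad), for 0.2 s.
2. the fastener is turned to its stop with the hatch shut (value of joint hatch below 0.03 rad and value of joint cam above 1.4 rad), for 0.2 s.
At the end, for the whole second after the job is handed in: The hatch is shut to within 0.03 rad (5 mm at its free edge), the fastener stands at its locked stop (beyond 1.40 rad of 1.57) and at rest (all of step 2 and velocity of joint cam between -0.05 and 0.05 rad/s); the robot touches nothing.
It fails at once if the fastener is turned towards locked (beyond 0.7 rad) while the hatch is open by more than 0.06 rad (value of joint cam above 0.7 rad and value of joint hatch above 0.06 rad).
It fails at once if the hatch is lifted further open, beyond 0.85 rad (value of joint hatch above 0.85 rad).
It fails at once if a bystander (bushing, eraser, stamp, ring gauge, screwdriver, marker) is shifted, toppled or lifted by more than 25 mm (distance of any of bushing, eraser, stamp, ring_gauge, screwdriver, marker_black from where it was at the start of the episode above 0.025 m or angle between stamp's own z axis and vertical above 0.5 rad).
It also fails if it takes over 51 s, if anything falls off the work surface, if the arm or the gripper's body presses on something with over 40 N, if the wrist force passes 120 N, or if a joint passes its speed limit or range.

## Working session

There is one attempt and no reset: what is moved stays moved. The work goes in short steps, Python scripts to look and compute and a shell command to move; the robot and the scene stay as the last step left them, time stands still between calls to the robot, and variables do not carry over. Pictures are saved under pics/ and viewed, and the job is handed in when it is done.

```bash
ls; mkdir -p pics; python3 - <<'E'
from station import manip, imaging
import cv2
s=manip.sense(); print({k:(v if not hasattr(v,'round') else v) for k,v in s.items()})
for n in ["top","side","wrist"]:
    d=imaging.snapshot(n); cv2.imwrite(f"pics/{n}0.png",d["image"][:,:,::-1])
    print(n,d["vfov"],d["cx"],d["cy"],d["dist"],d["R"],d["t"])
E
```

```text
pics
{'t': 0.0, 'q': array([ 1.16251447e+00,  5.28455736e-01,  1.43392557e+00, -2.74829435e-05,
        1.18142178e+00, -1.78477039e-01]), 'qd': array([-0.00033199,  0.00206364, -0.00039788, -0.00052121,  0.00023171,
       -0.00055608]), 'tau': array([ 6.05937985e-04, -4.42339754e+01, -1.78030515e+01, -6.57587947e-06,
        8.36128194e-03,  5.65464006e-06]), 'tcp_pos': array([0.14205125, 0.6079298 , 0.2493326 ]), 'tool_rot': array([ 1.14644475e-01,  9.93405971e-01, -1.06166646e-03, -3.07451863e-04]), 'force': array([-0.35857552,  0.79873884,  0.11985322]), 'ft_torque': array([ 0.06174042, -0.04063309, -0.01290898]), 'finger_gap': 0.9992292522406153}
top 51.384982411090526 249.4465670374477 195.2270442574788 [0.04871301 0.         0.         0.         0.        ] [[ 2.03801074e-02 -9.99785318e-01  3.73744471e-03]
 [-9.88256358e-01 -2.07110472e-02 -1.51394924e-01]
 [ 1.51439828e-01 -6.08108688e-04 -9.88466291e-01]] [0.27103799 0.53333186 1.00977914]
side 42.174932918084 250.0922320902285 188.08839450567712 [0.00841535 0.         0.         0.         0.        ] [[-0.97657849 -0.21469703  0.01412959]
 [-0.12075722  0.49256008 -0.86185977]
 [ 0.17807906 -0.84337996 -0.5069498 ]] [ 0.56424503 -0.02429779  1.43298308]
wrist 62.8200825497836 253.62852911990723 195.14222753642338 [0.01401956 0.         0.         0.         0.        ] [[ 0.2275877   0.97375518 -0.00216691]
 [ 0.93497723 -0.21790162  0.27988652]
 [ 0.27206878 -0.06572474 -0.96003064]] [-0.62453271 -0.03602258  0.37798906]
```

View pics/top0.png

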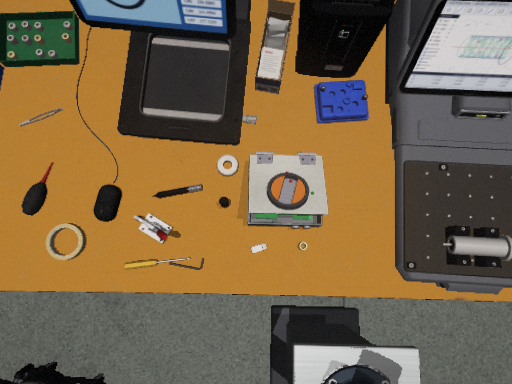

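View pics/side0.png

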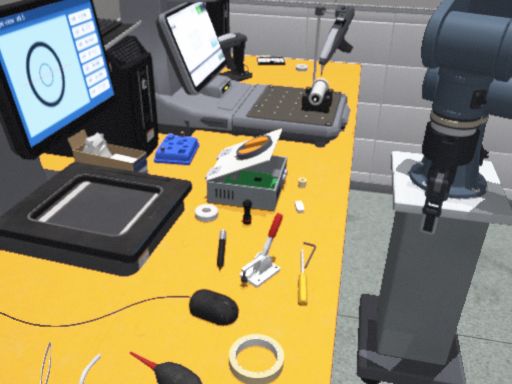

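View pics/wrist0.png

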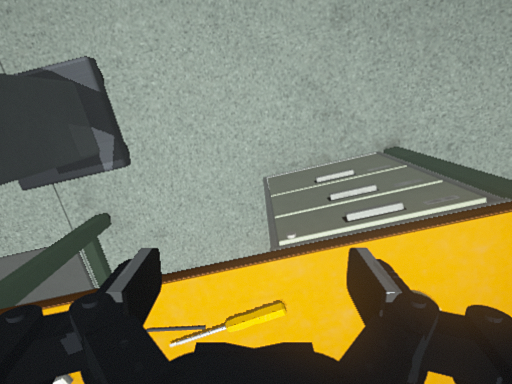

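The top view shows the box at about (288,190), with the orange disc at (288,190). The bushing is at (303,246), the eraser at (259,248), the stamp at (224,202) and the ring gauge at (228,165). The side view shows the raised hatch with the disc at (253,145). Next I'll measure these.

```bash
cat > h.py <<'E'
import numpy as np, cv2
from station import manip, imaging
def K(d):
    f=d["image"].shape[0]/2/np.tan(np.radians(d["vfov"]/2)); return np.array([[f,0,d["cx"]],[0,f,d["cy"]],[0,0,1.]])
def rays(d,uv):
    n=cv2.undistortPoints(np.array(uv,float).reshape(-1,1,2),K(d),np.array(d["dist"],float)).reshape(-1,2)
    r=np.c_[n,np.ones(len(n))]
    R=np.array(d["R"]); o=-R.T@np.array(d["t"]); return o,r@R
def depthpt(d,uv):
    o,r=rays(d,uv); z=np.array([d["z_map"][int(round(v)),int(round(u))] for u,v in uv]); return o+r*z[:,None]
def onplane(d,uv,h):
    o,r=rays(d,uv); return o+r*((h-o[2])/r[:,2])[:,None]
def cross(d1,p1,d2,p2):
    o1,r1=rays(d1,[p1]);o2,r2=rays(d2,[p2]);a,b=r1[0],r2[0]
    s=np.linalg.lstsq(np.c_[a,-b],o2-o1,rcond=None)[0]
    P,Q=o1+a*s[0],o2+b*s[1]; return (P+Q)/2,np.linalg.norm(P-Q)
def proj(d,X):
    X=np.atleast_2d(np.array(X,float)); R=np.array(d["R"])
    return cv2.projectPoints(X,cv2.Rodrigues(R)[0],np.array(d["t"],float),K(d),np.array(d["dist"],float))[0].reshape(-1,2)
def orange(d):
    h=cv2.cvtColor(d["image"],cv2.COLOR_RGB2HSV); return h
E
python3 - <<'E'
from h import *
t=imaging.snapshot("top"); s=imaging.snapshot("side")
import pickle; pickle.dump((t,s),open("ts.pkl","wb"))
a=cv2.resize(t["image"][130:260,210:340],(780,780)[:2],interpolation=cv2.INTER_CUBIC)
cv2.imwrite("pics/topz.png",cv2.resize(a[:,:,::-1],(600,600)))
b=s["image"][120:220,190:320]; cv2.imwrite("pics/sidez.png",cv2.resize(b,(780,600),interpolation=cv2.INTER_CUBIC)[:,:,::-1])
print((t["z_map"]>0).mean(),(s["z_map"]>0).mean())
E
```

```text
0.995819091796875 0.9961649576822916
```

View pics/topz.png

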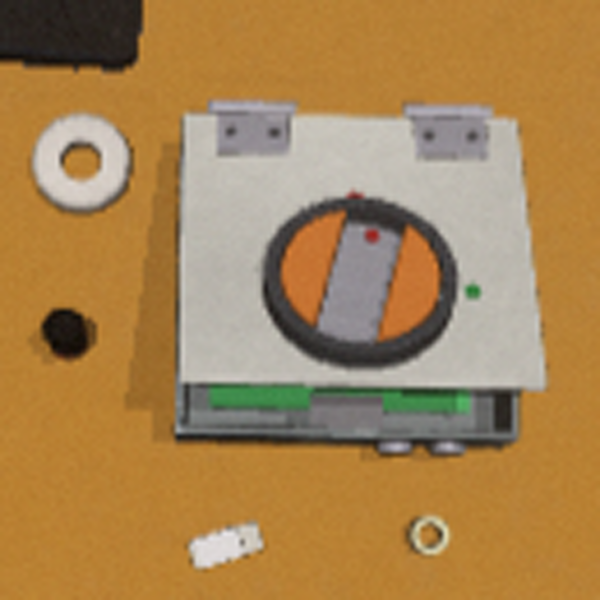

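View pics/sidez.png

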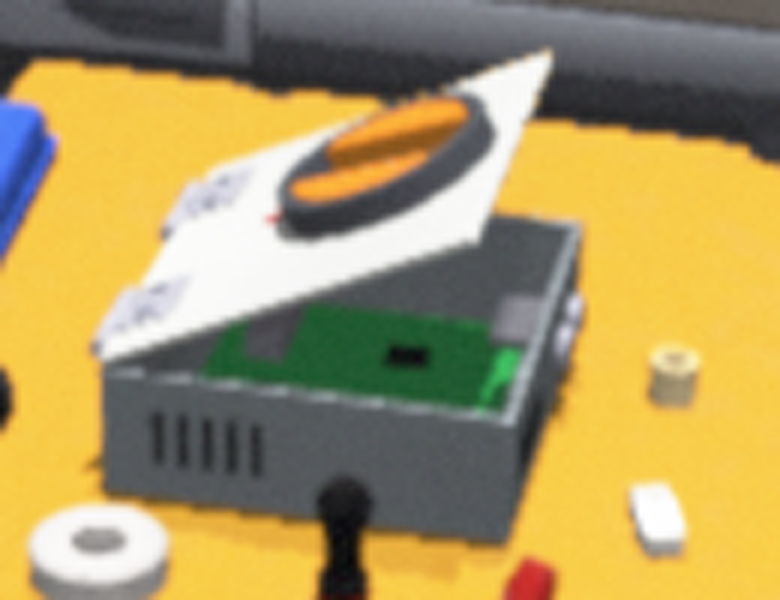

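```bash
python3 - <<'E'
from h import *
import pickle; t,s=pickle.load(open("ts.pkl","rb"))
T=lambda x,y:(210+(x+.5)/4.615-.5,130+(y+.5)/4.615-.5)
S=lambda x,y:(190+(x+.5)/6-.5,120+(y+.5)/6-.5)
np.set_printoptions(precision=4,suppress=True)
L={"FL":((180,383),(478,242)),"FR":((545,388),(551,50)),"RL":((182,115),(103,360)),"openred":((355,196),(274,217)),"boxFL":((177,433),(514,423)),"boxFR":((517,433),(580,222))}
P={}
for k,(a,b) in L.items():
    P[k],g=cross(t,T(*a),s,S(*b)); print(k,P[k],"gap",round(g,4),"depth-t",depthpt(t,[T(*a)])[0])
# hatch plane from depth: white pixels
for d in (t,s):
    im=d["image"]; hsv=cv2.cvtColor(im,cv2.COLOR_RGB2HSV)
    poly=proj(d,[P["FL"],P["FR"],P["RL"]+P["FR"]-P["FL"],P["RL"]]).astype(np.int32)
    m=np.zeros(im.shape[:2],np.uint8); cv2.fillConvexPoly(m,poly,1); m=cv2.erode(m,np.ones((3,3)))
    w=(m>0)&(hsv[...,1]<40)&(hsv[...,2]>180)
    v,u=np.nonzero(w); X=depthpt(d,np.c_[u,v]); c=np.median(X,0); 
    for _ in range(4):
        U,_,V=np.linalg.svd(X-X.mean(0)); n=V[2]*np.sign(V[2][2]); e=(X-X.mean(0))@n; X=X[abs(e)<.004]
    print("plane n",n,len(X),X.mean(0),"tilt",np.arccos(n[2]),"yaw",np.arctan2(-n[1],-n[0]),e.std())
E
```

```text
FL [0.4701 0.2832 0.1468] gap 0.0002 depth-t [0.4787 0.2832 0.0675]
FR [0.4708 0.0992 0.1526] gap 0.0001 depth-t [0.4875 0.0692 0.0014]
RL [0.6292 0.2852 0.0718] gap 0.0002 depth-t [0.631  0.2853 0.0654]
openred [0.5784 0.1904 0.0996] gap 0.0012 depth-t [0.5787 0.1906 0.1011]
boxFL [0.4516 0.2843 0.0652] gap 0.0008 depth-t [0.4513 0.2843 0.065 ]
boxFR [0.4542 0.0977 0.0667] gap 0.0017 depth-t [0.4552 0.0975 0.0655]
plane n [ 0.57   -0.0141  0.8215] 155 [0.5521 0.1978 0.1104] tilt 0.6066936861095247 yaw 3.1167852932403584 0.0012521339034513817
plane n [ 0.462  -0.161   0.8721] 159 [0.5869 0.2162 0.093 ] tilt 0.511261633651945 yaw 2.806367947838269 0.0019648595596200203
```

Two-view results agree: the box's front top corners sit at z≈0.066, against 0.065 given. Yaw is about 0.01, the hinge is near (0.633, 0.193), the hatch angle is about 0.46 rad, and the slot when shut is near (0.511, 0.192). I'll move over the push spot at (0.475, 0.266) with the fingers shut and rolled into line with the slot.

```bash
python3 -m creep '{"claw":[0,0,0,0,0,0,0,0,0,0,0,0],"dp":[[-3.6,-2.3,0],[-7.3,-4.7,0],[-11,-7,0],[-14.6,-9.3,0],[-18.3,-11.7,0],[-22,-14,0],[-25.6,-16.4,0],[-29.2,-18.7,0],[-33,-21,0],[-36.5,-23.4,0],[-40.2,-25.7,0],[-40.2,-25.7,0]],"roll":[0.14,0.28,0.42,0.56,0.7,0.84,0.98,1.12,1.26,1.4,1.5,1.5]}' 40; python3 - <<'E'
from h import *
np.set_printoptions(precision=4,suppress=True)
s=manip.sense(); print(s["q"],s["force"])
d=imaging.snapshot("wrist"); cv2.imwrite("pics/w1.png",d["image"][:,:,::-1])
import pickle; pickle.dump(d,open("w1.pkl","wb"))
E
```

```text
t: 1.45
tcp_pos: [0.4797, 0.2633, 0.2505]
tool_rot: [0.763, 0.646, 0.001, 0.001]
force: [0.4, 0.5, 0.1]
finger_gap: 0.002
[ 0.2986  0.4217  1.6304 -0.002   1.0861  0.4657] [0.4154 0.4929 0.0713]
```

View pics/w1.png

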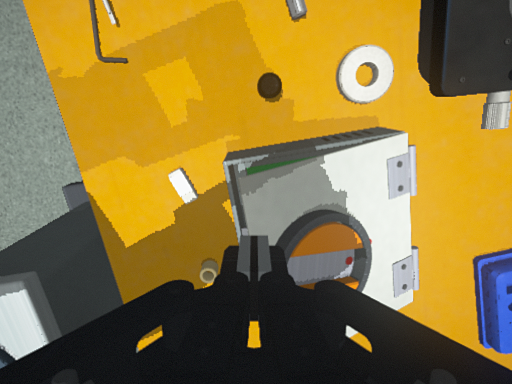

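The wrist view shows the hatch's left front corner at about (227,160), the fingers at (255,260), and the slot's red dot at (349,261). I'll check the measured points against this third view and refine the hatch angle and the slot.

```bash
python3 - <<'E'
from h import *
import pickle; d=pickle.load(open("w1.pkl","rb")); t,s=pickle.load(open("ts.pkl","rb"))
np.set_printoptions(precision=4,suppress=True)
def H(p,a,hx=.633,hy=.193,y=.01):
    p=np.array(p)/1000; c,s_=np.cos(a),np.sin(a)
    x=p[0]*c+p[2]*s_; z=-p[0]*s_+p[2]*c
    return [hx+x*np.cos(y)-p[1]*np.sin(y),hy+x*np.sin(y)+p[1]*np.cos(y),.065+z]
for a in (.44,.47,.5):
    pts=[H(p,a) for p in ((-180,94,0),(-180,-94,5),(-160,73,5),(-122,0,20),(0,94,5))]
    print(a,"FL",pts[0],"corner",pts[2],"\n",proj(d,pts).round(0).tolist(),"\n",proj(t,pts).round(1).tolist(),"\n",proj(s,pts).round(1).tolist())
print("meas FL/FR top",(248.5,212.9),(327.6,214),"side",(269.2,159.8),(281.4,127.9))
print("tip proj", proj(d,[[.4797,.2633,.2505-.019],[.4797,.2633,.14]]))
E
```

```text
0.44 FL [np.float64(0.46921285898410775), np.float64(0.2853667741877848), np.float64(0.14166910371187993)] corner [np.float64(0.489646574845752), np.float64(0.2645700681141605), np.float64(0.13767407272665977)] 
 [[234.0, 175.0], [276.0, 377.0], [265.0, 196.0], [327.0, 268.0], [410.0, 128.0]] 
 [[247.7, 213.2], [327.9, 212.9], [256.6, 205.0], [287.2, 188.5], [248.4, 152.9]] 
 [[269.4, 162.2], [280.6, 129.7], [262.8, 159.0], [252.5, 145.8], [204.7, 180.5]]
0.47 FL [np.float64(0.4715857478391555), np.float64(0.2853905038673299), np.float64(0.1465195313682323)] corner [np.float64(0.4918905367484886), np.float64(0.26459250848120514), np.float64(0.14191964710162758)] 
 [[237.0, 176.0], [280.0, 381.0], [268.0, 197.0], [330.0, 270.0], [410.0, 128.0]] 
 [[247.7, 211.9], [328.3, 211.7], [256.7, 203.8], [287.3, 187.5], [248.4, 152.9]] 
 [[268.5, 160.4], [279.7, 128.0], [261.9, 157.3], [251.7, 144.6], [204.6, 180.5]]
0.5 FL [np.float64(0.4741030527035598), np.float64(0.2854156777551091), np.float64(0.15129659694875652)] corner [np.float64(0.4942608307037712), np.float64(0.26461621221088755), np.float64(0.14609599898612435)] 
 [[240.0, 177.0], [283.0, 385.0], [272.0, 198.0], [334.0, 271.0], [410.0, 128.0]] 
 [[247.7, 210.6], [328.7, 210.3], [256.7, 202.6], [287.4, 186.3], [248.4, 152.8]] 
 [[267.6, 158.5], [278.8, 126.4], [261.0, 155.7], [250.9, 143.5], [204.6, 180.5]]
meas FL/FR top (248.5, 212.9) (327.6, 214) side (269.2, 159.8) (281.4, 127.9)
tip proj [[253.249  254.7289]
 [252.9968 200.0404]]
```

```bash
python3 -m creep '{"claw":[0,0,0,0,0,0,0,0,0,0],"dp":[[0,0,3],[0,0,6],[0,0,7.5],[0,0,9],[0,0,10],[0,0,11],[0,0,12],[0,0,13],[0,0,14],[0,0,14]],"roll":[0,0,0,0,0,0,0,0,0,0]}' && python3 - <<'E'
from h import *
d=imaging.snapshot("side"); b=d["image"][90:220,190:320]; cv2.imwrite("pics/s2.png",cv2.resize(b,(600,600),interpolation=cv2.INTER_CUBIC)[:,:,::-1])
E
```

```text
t: 2.5
tcp_pos: [0.4745, 0.2664, 0.1089]
tool_rot: [0.761, 0.649, -0.001, -0.0]
force: [-0.3, -0.1, 0.6]
finger_gap: 0.003
```

View pics/s2.png

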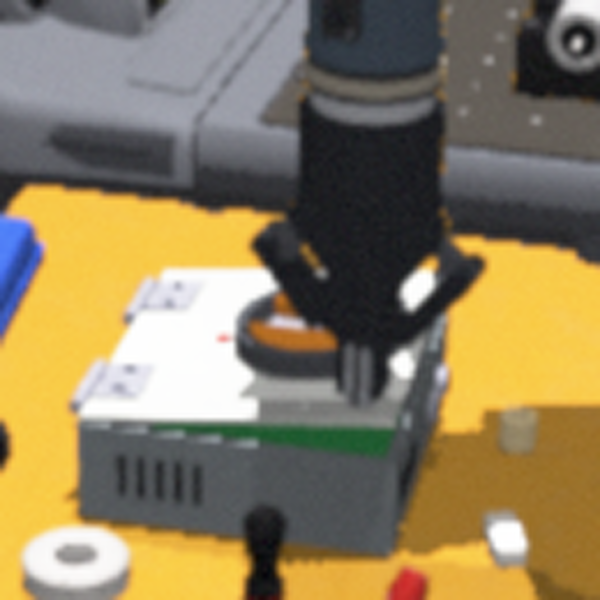

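The side view shows the hatch nearly closed, with the fingertip at (360,395) on its left front corner and a thin green gap still showing. I'll push the remaining roughly 2 cm.

```bash
python3 -m creep '{"claw":[0,0,0,0,0],"dp":[[0,0,0.6],[0,0,1.2],[0,0,1.6],[0,0,2.0],[0,0,2.1]],"roll":[0,0,0,0,0]}'; python3 -m creep '{"claw":[0,0,0],"dp":[[0,0,0.2],[0,0,0.3],[0,0,0.3]],"roll":[0,0,0]}'
```

```text
t: 3.05
tcp_pos: [0.4751, 0.2667, 0.089]
tool_rot: [0.761, 0.649, -0.0, -0.0]
force: [-1.1, 0.3, 6.8]
finger_gap: 0.002
t: 3.35
tcp_pos: [0.475, 0.2667, 0.0888]
tool_rot: [0.761, 0.649, 0.0, 0.0]
force: [-4.2, -2.5, 18.4]
finger_gap: 0.001
```

It met a hard stop at tip z≈0.070, where the shut hatch should be, at 18 N. I'll hold briefly, lift off, back away and look.

```bash
python3 -m creep '{"claw":[0,0,0,0,0,0,0,0],"dp":[[0,0,0],[0,0,-3],[0,0,-7],[0,0,-11],[0,0,-15],[0,0,-16],[0,0,-16],[0,0,-16]],"roll":[0,0,0,0,0,0,0,0]}' && python3 - <<'E'
from h import *
np.set_printoptions(precision=4,suppress=True)
import pickle
D={n:imaging.snapshot(n) for n in ("top","side","wrist")}
pickle.dump(D,open("D3.pkl","wb"))
cv2.imwrite("pics/t3.png",cv2.resize(D["top"]["image"][130:260,210:340],(600,600),interpolation=cv2.INTER_CUBIC)[:,:,::-1])
cv2.imwrite("pics/s3.png",cv2.resize(D["side"]["image"][110:210,190:320],(780,600),interpolation=cv2.INTER_CUBIC)[:,:,::-1])
cv2.imwrite("pics/w3.png",D["wrist"]["image"][:,:,::-1])
print(manip.sense()["force"])
E
```

```text
t: 4.15
tcp_pos: [0.4743, 0.2664, 0.2452]
tool_rot: [0.761, 0.649, -0.001, -0.0]
force: [0.1, -0.3, -0.8]
finger_gap: -0.0
[-0.7576  0.4887 -0.5924]
```

View pics/t3.png

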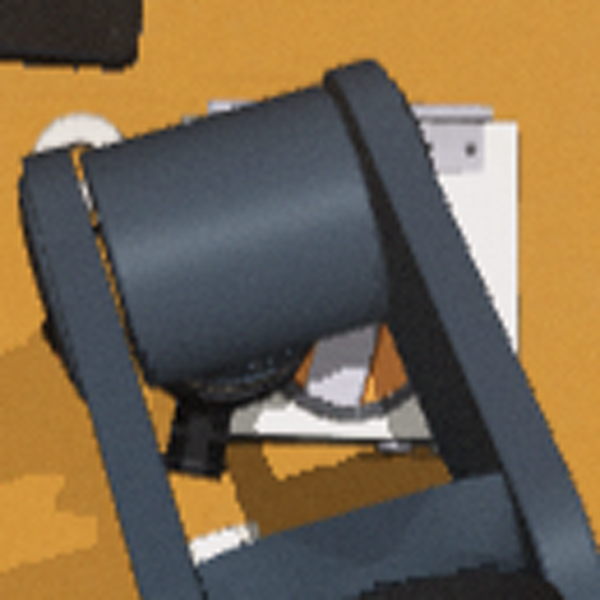

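View pics/s3.png

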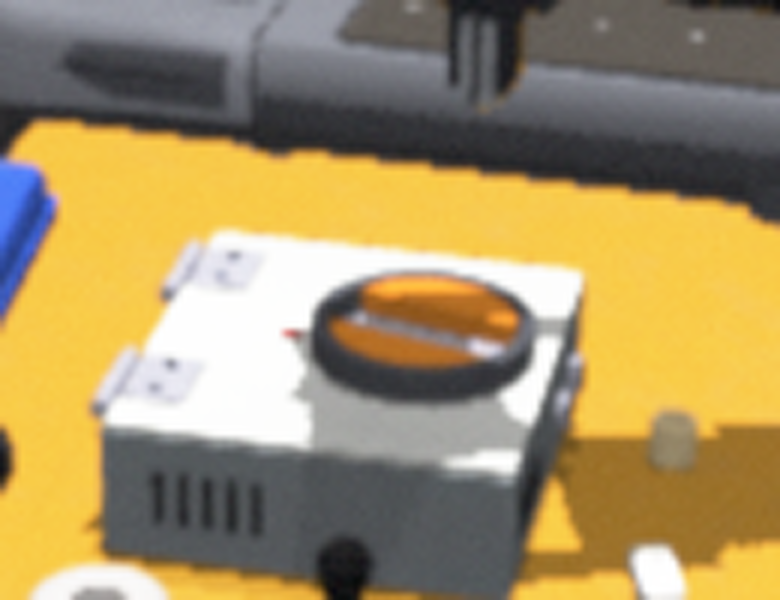

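View pics/w3.png

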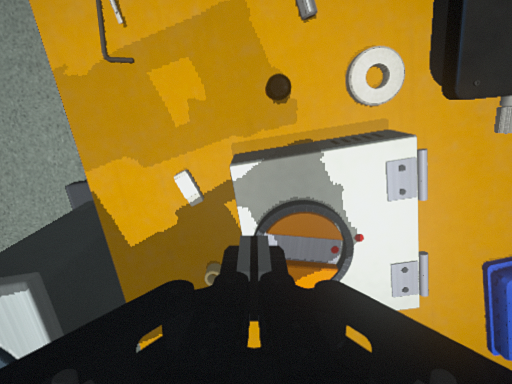

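The hatch is shut flat in the side view, and the fastener is still open. I'll zoom in to measure the fastener's axis and slot direction.

```bash
python3 - <<'E'
from h import *
import pickle; D=pickle.load(open("D3.pkl","rb"))
cv2.imwrite("pics/w3z.png",cv2.resize(D["wrist"]["image"][180:310,230:390],(800,650),interpolation=cv2.INTER_CUBIC)[:600,:,::-1])
E
```

```text
(no output)
```

View pics/w3z.png

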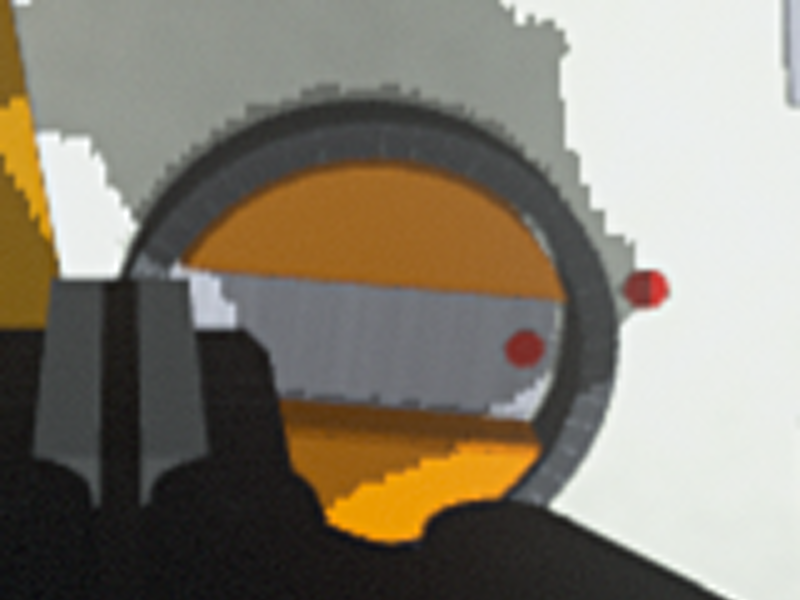

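```bash
python3 - <<'E'
from h import *
from scipy.optimize import least_squares
import pickle; D=pickle.load(open("D3.pkl","rb")); w,s,t=D["wrist"],D["side"],D["top"]
np.set_printoptions(precision=4,suppress=True)
W=lambda L:[(230+(x+.5)/5-.5,180+(y+.5)/5-.5) for x,y in L]
P=onplane(w,W([(190,262),(250,200),(310,172),(370,162),(430,167),(490,190),(540,460),(505,498)]),.085)
r=least_squares(lambda p:np.hypot(P[:,0]-p[0],P[:,1]-p[1])-p[2],[.51,.19,.0415]); print("disc circle",r.x,r.fun)
O=onplane(w,W([(130,262),(190,185),(250,135),(310,110),(370,102),(430,110),(615,340)]),.085)
r=least_squares(lambda p:np.hypot(O[:,0]-p[0],O[:,1]-p[1])-p[2],[.51,.19,.05]); print("collar outer",r.x,r.fun)
A=onplane(w,W([(195,266),(563,298)]),.085);B=onplane(w,W([(290,431),(535,443)]),.085);C=onplane(w,W([(280,400),(535,420)]),.072)
for X in(A,B,C): v=X[1]-X[0]; print("edge",X[0],X[1],"dir",np.arctan2(v[1],v[0]))
wd=W([(646,288)])[0]; sd=(190+291/6,110+333/6)
print("open dot",onplane(w,[wd],.070),cross(w,wd,s,sd))
print("slot dot",onplane(w,W([(524,349)]),.072))
# side collar ellipse: left, right extremes of rim at z .085
print("side rim",onplane(s,[(190+313/6,110+322/6),(190+535/6,110+335/6),(190+425/6,110+270/6)],.085))
print(cross(w,W([(370,102)])[0],s,(190+430/6,110+401/6)))
E
```

```text
disc circle [0.5112 0.1909 0.0414] [-0.0001  0.0001  0.     -0.0001  0.      0.0001 -0.0003  0.0003]
collar outer [0.5109 0.1953 0.0486] [ 0.0006 -0.001  -0.      0.0004  0.0003 -0.0002 -0.0001]
edge [0.48   0.2161 0.085 ] [0.5495 0.1984 0.085 ] dir -0.25001330621064377
edge [0.4936 0.178  0.085 ] [0.5415 0.1678 0.085 ] dir -0.20968016076098278
edge [0.4928 0.178  0.072 ] [0.5445 0.1653 0.072 ] dir -0.24200173506884287
open dot [[0.5698 0.1905 0.07  ]] (array([0.5689, 0.1915, 0.072 ]), np.float64(0.0006240629245316991))
slot dot [[0.5437 0.1818 0.072 ]]
side rim [[0.5558 0.2031 0.085 ]
 [0.4586 0.1916 0.085 ]
 [0.5179 0.1411 0.085 ]]
(array([0.5074, 0.238 , 0.0717]), np.float64(0.02260917874301693))
```

The disc circle fit gives R=41.4 mm, which matches the 83 mm diameter, so the axis is (0.511, 0.191). The slot direction is -0.24 rad and the open dot is at z≈0.071. The collar-outer fit covers only a short arc and is poorly conditioned, so I'm discarding it. Next I go above the slot with the fingers opened to 4 cm along it.

```bash
python3 -m creep '{"claw":[4,4,4,4,4,4,4],"dp":[[-3,2,0],[-6,4,0],[-6.87,4.82,0],[-6.87,4.82,3],[-6.87,4.82,6],[-6.87,4.82,8],[-6.87,4.82,8]],"roll":[0.08,0.08,0.08,0.08,0.08,0.08,0.08]}'; python3 -m creep '{"claw":[4,4,4],"dp":[[0,0,0],[0,0,0],[0,0,0]],"roll":[0,0,0]}'; python3 - <<'E'
from h import *
np.set_printoptions(precision=4,suppress=True)
s=manip.sense(); print(s["tcp_pos"],s["tool_rot"],s["q"],s["force"])
for n,sl in (("side",np.s_[90:220,190:320]),("wrist",np.s_[:,:])):
    d=imaging.snapshot(n); cv2.imwrite(f"pics/{n}4.png",cv2.resize(d["image"][sl],(600,600) if n=="side" else (800,600),interpolation=cv2.INTER_CUBIC)[:,:,::-1])
E
```

```text
t: 5.0
tcp_pos: [0.5091, 0.1911, 0.1626]
tool_rot: [0.786, 0.618, -0.004, -0.002]
force: [-0.6, -0.4, 0.1]
finger_gap: 0.467
t: 5.3
tcp_pos: [0.5127, 0.1916, 0.1675]
tool_rot: [0.786, 0.618, 0.001, 0.001]
force: [0.2, 0.2, 0.5]
finger_gap: 0.47
[0.5127 0.1916 0.1675] [0.7863 0.6178 0.0011 0.0006] [0.1534 0.5376 1.7092 0.0001 0.8923 0.3921] [0.1625 0.1803 0.5201]
```

View pics/side4.png

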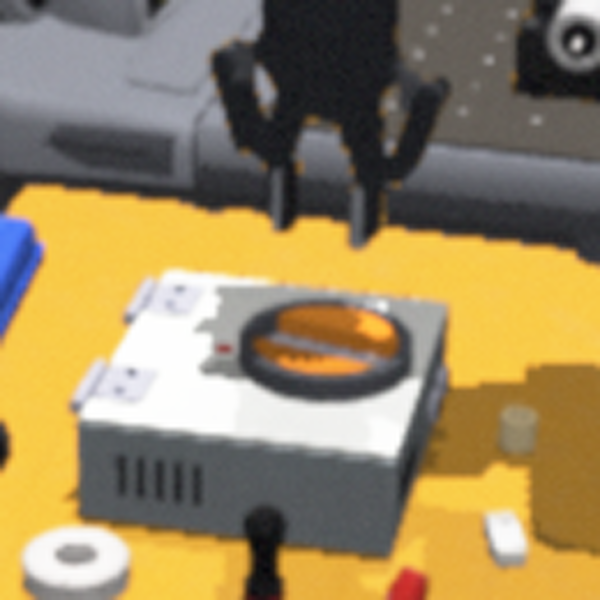

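View pics/wrist4.png

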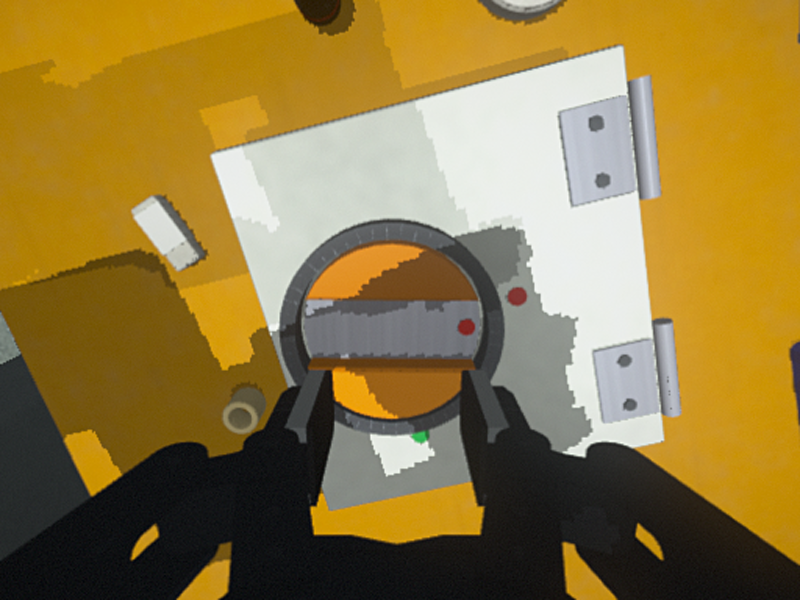

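The slot is horizontal in the wrist picture at about (392,330) of 800x600, parallel to the jaws and centred between the fingertips. I'll re-measure the axis from this second wrist position.

```bash
python3 - <<'E'
from h import *
from scipy.optimize import least_squares
np.set_printoptions(precision=4,suppress=True)
d=imaging.snapshot("wrist"); k=.64
W=lambda L:[(x*k,y*k) for x,y in L]
P=onplane(d,W([(308,298),(325,270),(355,248),(392,241),(430,248),(460,270),(478,298),(330,388),(360,410),(400,418),(440,407)]),.085)
r=least_squares(lambda p:np.hypot(P[:,0]-p[0],P[:,1]-p[1])-p[2],[.51,.19,.0415]); print(r.x,r.fun)
A=onplane(d,W([(308,299),(478,299),(310,369),(474,369)]),.085)
v=A[1]-A[0]; w=A[3]-A[2]; print(np.arctan2(v[1],v[0]),np.arctan2(w[1],w[0])); n=np.array([v[1],-v[0],0])/np.hypot(*v[:2])
print("edges offset from axis",(A-np.r_[r.x[:2],.085])@n,"tcp offset",(np.r_[manip.sense()["tcp_pos"]]-np.r_[r.x[:2],0])[:2]@n[:2])
E
```

```text
[0.5115 0.1907 0.0407] [-0.0001  0.0003  0.0007  0.0003  0.0002 -0.0006 -0.001  -0.0014 -0.0002
  0.0009  0.0009]
-0.23904090857619198 -0.2393022018895889
edges offset from axis [-0.0159 -0.0159  0.0168  0.0169] tcp offset -0.0009079811897525379
```

```bash
python3 -m creep '{"claw":[4,4,4,4,4,4],"dp":[[-0.1,-0.1,2.5],[-0.1,-0.1,5],[-0.1,-0.1,6.5],[-0.1,-0.1,7.3],[-0.1,-0.1,7.3],[-0.1,-0.1,7.3]],"roll":[0,0,0,0,0,0]}'; python3 -m creep '{"claw":[4,4,4,4,4],"dp":[[0,0,0.2],[0,0,0.4],[0,0,0.6],[0,0,0.6],[0,0,0.6]],"roll":[0,0,0,0,0]}'
```

```text
t: 6.05
tcp_pos: [0.5113, 0.1906, 0.0939]
tool_rot: [0.786, 0.618, 0.001, 0.0]
force: [0.1, 0.2, 0.7]
finger_gap: 0.472
t: 6.55
tcp_pos: [0.5113, 0.1907, 0.0894]
tool_rot: [0.786, 0.618, 0.001, 0.001]
force: [-2.7, -0.6, 10.8]
finger_gap: 0.47
```

It touched the slot floor with 11 N at TCP z≈0.0895, so the tips are in the slot. I'll raise 4 mm, still in the slot, and turn clockwise (+roll).

```bash
python3 -m creep '{"claw":[4,4,4,4,4,4,4,4,4,4,4,4],"dp":[[0,0,-0.4],[0,0,-0.4],[0,0,-0.4],[0,0,-0.4],[0,0,-0.4],[0,0,-0.4],[0,0,-0.4],[0,0,-0.4],[0,0,-0.4],[0,0,-0.4],[0,0,-0.4],[0,0,-0.4]],"roll":[0,0.1,0.2,0.3,0.4,0.5,0.6,0.7,0.8,0.9,1.0,1.0]}'; python3 - <<'E'
from h import *
s=manip.sense(); print(s["ft_torque"],s["q"])
d=imaging.snapshot("wrist"); cv2.imwrite("pics/w5.png",d["image"][:,:,::-1])
E
```

```text
t: 7.75
tcp_pos: [0.51, 0.1901, 0.0913]
tool_rot: [0.986, 0.165, -0.001, 0.0]
force: [-0.8, -2.1, 1.0]
finger_gap: 0.463
[-0.38062945  0.21431547  0.04905373] [ 1.51668211e-01  6.60178525e-01  1.76082935e+00 -9.67046608e-04
  7.22323986e-01  1.39079029e+00]
```

View pics/w5.png

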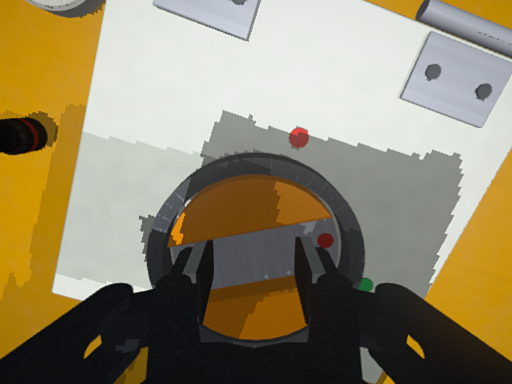

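The fastener is turning and lags by about 0.15 rad. The slot's red dot at (325,240) is nearing the green dot at (366,285). I'll continue to the stop.

```bash
python3 -m creep '{"claw":[4,4,4,4,4,4,4],"dp":[[0,0,0],[0,0,0],[0,0,0],[0,0,0],[0,0,0],[0,0,0],[0,0,0]],"roll":[0.1,0.2,0.3,0.4,0.45,0.5,0.5]}'; python3 -c "
from h import *
s=manip.sense();print(s['ft_torque'],s['q'][5])"; python3 -m creep '{"claw":[4,4,4,4],"dp":[[0,0,0],[0,0,0],[0,0,0],[0,0,0]],"roll":[0.05,0.1,0.12,0.12]}'; python3 - <<'E'
from h import *
s=manip.sense(); print(s["ft_torque"],s["q"][5])
d=imaging.snapshot("wrist"); cv2.imwrite("pics/w6.png",d["image"][:,:,::-1])
E
```

```text
t: 8.5
tcp_pos: [0.5101, 0.1904, 0.0912]
tool_rot: [0.997, -0.083, -0.001, 0.0]
force: [-3.0, -0.3, -0.2]
finger_gap: 0.47
[-0.16386157  0.26444678 -0.00941969] 1.889202525711539
t: 8.9
tcp_pos: [0.51, 0.1905, 0.0912]
tool_rot: [0.99, -0.139, -0.0, 0.001]
force: [-3.6, -0.8, 0.8]
finger_gap: 0.467
[-0.03235428  0.34961628  2.3870331 ] 2.0049493518103203
```

View pics/w6.png

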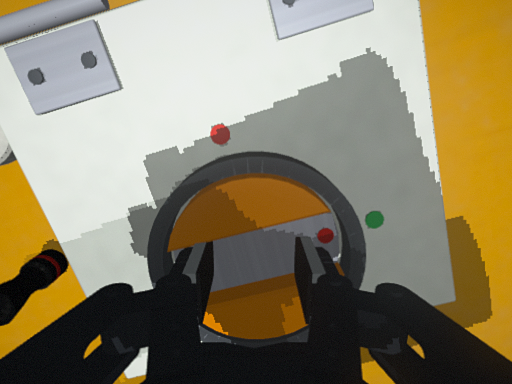

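The torque jumped from about 0 to 2.4 Nm with no further movement of the disc, which is the hard stop. The red slot dot at (326,236) now faces the green dot at (374,219). I'll relax the roll to free the fingers, then lift out and retreat.

```bash
python3 -m creep '{"claw":[4,4,4,4,4],"dp":[[0,0,0],[0,0,0],[0,0,0],[0,0,0],[0,0,0]],"roll":[0,-0.1,-0.2,-0.26,-0.26]}'; python3 -c "
from h import *
s=manip.sense();print(s['ft_torque'],s['force'])
d=imaging.snapshot('wrist'); cv2.imwrite('pics/w7.png',d['image'][:,:,::-1])"
```

```text
t: 9.45
tcp_pos: [0.5122, 0.191, 0.0915]
tool_rot: [1.0, -0.018, 0.001, -0.001]
force: [-0.0, 0.2, -0.7]
finger_gap: 0.468
[-0.0246419   0.04533373 -0.01606899] [-0.03891122  0.21752737 -0.74789452]
```

View pics/w7.png

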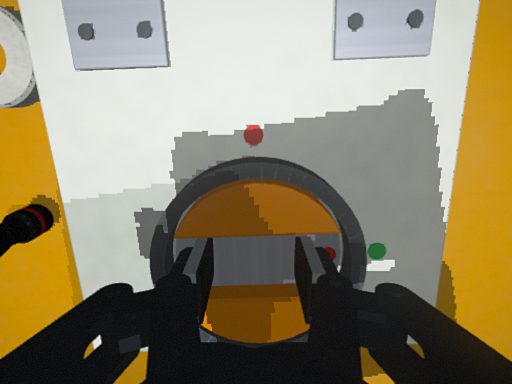

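The slot now lies square to the hatch, pointing at the green dot (377,251), with no contact force. I'll lift out and move aside for the last check.

```bash
python3 -m creep '{"claw":[4,4,4,4,4,4,4,4,4,4,4,4],"dp":[[0,0,-2],[0,0,-5],[0,0,-9],[0,0,-13],[0,0,-17],[0,0,-20],[0,-4,-20],[0,-8,-20],[0,-12,-20],[0,-16,-20],[0,-19,-20],[0,-19,-20]],"roll":[0,0,0,0,0,0,0,0,0,0,0,0]}'; python3 -m creep '{"claw":[4,4,4,4],"dp":[[0,0,0],[0,0,0],[0,0,0],[0,0,0]],"roll":[0,0,0,0]}';  python3 - <<'E'
from h import *
np.set_printoptions(precision=4,suppress=True)
s=manip.sense(); print(s["tcp_pos"],s["qd"],s["force"])
t=imaging.snapshot("top"); d=imaging.snapshot("side")
cv2.imwrite("pics/t8.png",cv2.resize(t["image"][130:260,210:340],(600,600),interpolation=cv2.INTER_CUBIC)[:,:,::-1])
cv2.imwrite("pics/s8.png",cv2.resize(d["image"][110:210,190:320],(780,600),interpolation=cv2.INTER_CUBIC)[:,:,::-1])
E
```

```text
t: 10.7
tcp_pos: [0.516, 0.3846, 0.2911]
tool_rot: [1.0, -0.014, 0.0, -0.002]
force: [-0.8, -0.4, -0.3]
finger_gap: 0.467
t: 11.1
tcp_pos: [0.5164, 0.3794, 0.2915]
tool_rot: [1.0, -0.015, -0.0, -0.0]
force: [0.1, -0.1, 0.1]
finger_gap: 0.472
[0.5164 0.3794 0.2915] [ 0.0044  0.0008 -0.0052  0.0002 -0.0007 -0.0026] [ 0.1253 -0.0859  0.0832]
```

View pics/t8.png

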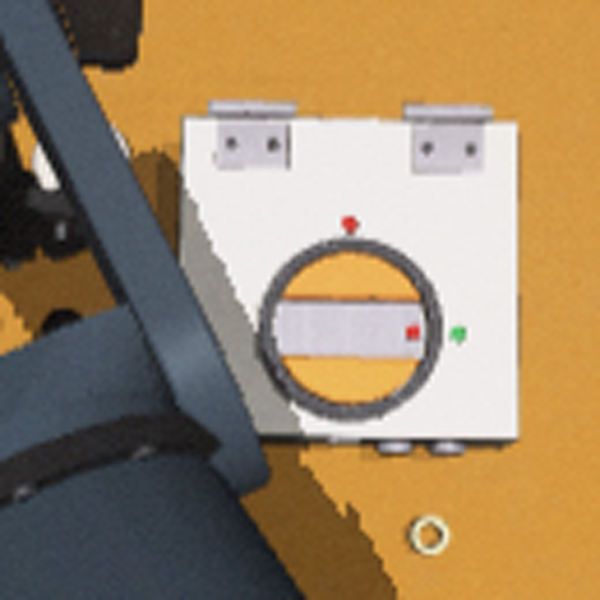

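View pics/s8.png

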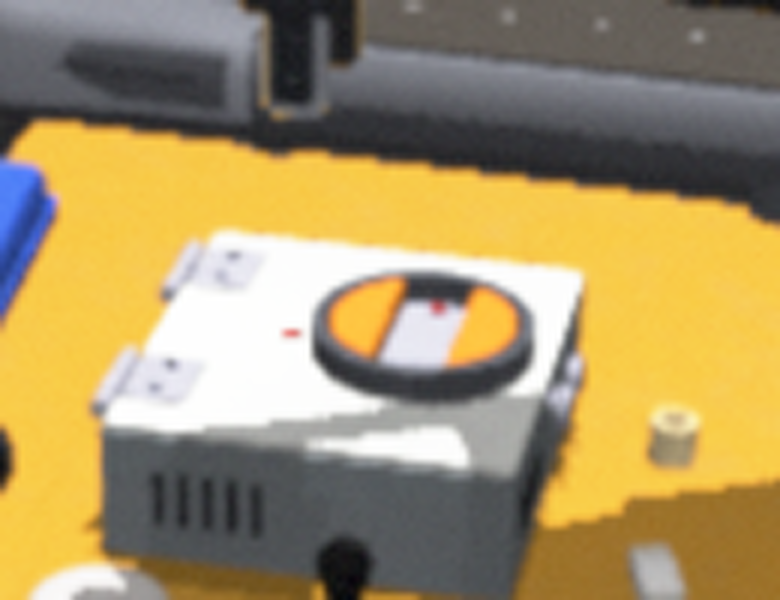

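The top view shows the hatch flat and square, with the slot horizontal and its red dot at (413,333) next to the green dot (458,334). The side view shows the hatch flat and the visible bystanders where they were. Handing in.

```bash
python3 -c "
from station import workorder
print(workorder.sign_off())"
```

```text
the job is handed in; nothing more can be done
None
```

The hatch is shut and the fastener is turned to its locked stop. I handed the job in at about 11 s; the sign-off gives no verdict.

- **Shutting the hatch:** I pushed it down at the left front corner with closed fingertips. It met a hard stop at tip z ≈ 0.070 m with 18 N, which matches a shut hatch. The fastener was still open then, at about 0.24 rad.
- **Turning the fastener:** I set both fingertips, 4 cm apart, in the slot and rolled clockwise. At the stop the torque rose to 2.4 Nm and the disc turned no further.
- **Last checks:** The hatch lies flat in the top and side views. The slot runs across the hatch with its red dot facing the green dot. The arm is clear of everything, with about 0 N on the tool.
- **Bystanders:** The bushing looked unmoved in both final views, and the eraser and stamp in the side view. The arm hid part of the left side in the top view. I did not look at the screwdriver or marker again, and saw only part of the ring gauge, but the fingertips stayed more than 0.2 m above the bench there.
- **Disagreement:** One circle fit, to the collar's outer edge, came out 4 mm off in y because it used too short an arc, so I dropped it. Two disc fits from different wrist positions put the fastener's axis within 0.5 mm of each other. Hatch tilt from the depth images (0.51–0.61 rad) also disagreed with the two-view corner value (0.46), so I used the corners.

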